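# Hold the cassette clamp of an extractor open

### The arm

A 6-joint arm with a two-finger parallel gripper is mounted at the origin on the work surface. World frame = base frame: x ahead of the robot, y to its left, z up, the work surface at z = 0. Lengths are in mm, angles in rad, forces in N, time in s.
With the tool pointing down it reaches from about 375 to 925 mm from the base axis. Payload 5.7 kg.
Tool frame: the origin (TCP) lies on the centre line of the jaws, within the pads' length; the fingertips stand 14 mm ahead of it and the grasp point (between the pads) lies 5 mm behind it; z points along the fingers, y is the line along which they close (so a half turn about z gives the same grasp; the last joint's range is limited). The gripper opens to 88 mm and grips with 3 to 60 N. Pads are 20 mm wide; open, the fingers measure 115 mm over their backs; the gripper's body (75 mm by 178 mm) begins 61 mm behind the grasp point.
Start: joints at [-1.456, 0.359, 1.51, -0, 1.272, -0.115], TCP at [136.656, -584.196, 208.523] pointing down, gripper open.
Joint ranges: [-2.97, 2.97], [-1.01, 2.36], [0.21, 2.38], [-0.96, 4.11], [0.2, 2.71], [-2.98, 2.98]. Speed limits (rad/s): [2.39, 2.39, 3.14, 3.14, 3.14, 3.14].

### API

Orientations are given as a unit quaternion [x, y, z, w].
In Python, from rig import readout, grab_frame, job gives the robot as it stands.
- The arm moves only by the tool arm_command, never from a script. Its argument "motion" is a list of rows, each an object of numbers: "dx", "dy", "dz": the shift along the world's x, y, z scaled (see below); "twist": the turn about the world's z scaled (see below). In form: [{"dx": .., "dy": .., "dz": .., "twist": ..}, ...]. A call has 1 to 5 rows; each row shifts and turns the commanded pose from where the row before left it; what a row does not reach is not made up. The controller multiplies each number of a shift by 2 cm and each number of a turn by 4 degrees. A row lasts 1/8 s, in which the tool goes at most 62.5 mm and 10.7 degrees, less where a joint would pass 70% of its speed; a pose out of reach is approached as far as the arm can. A call with a number of a shift or a turn outside -1 to 1 is refused whole. A call with a gripper value outside its range is refused whole. "grip" is the closure, from -1 (fully open) to 1 (shut), set as the call begins (left out, the last holds). The fingers move at their own pace and stop on an object; "force" is the grip in N (left out, the last holds). Time passes only in rows, so rows that do not move let the fingers close. It gives the time, the measured TCP pose, the force, the opening and the grip force at its end, in the units of the state.
- readout.observe(): the state, without advancing time (a new reading comes with each control period).
- grab_frame(name): name is "side" or "top" or "wrist"; returns a dict with "pixels" (384x512x3 uint8, red, green, blue), "vfov" (degrees; the focal length in pixels is half the picture's height over the tangent of half this angle, whatever the lens; pixels are square), "cx", "cy" (the principal point, pixels), "T" (4x4, takes a point from camera to world coordinates); the wrist camera has in their place "hand_eye" (4x4, takes a point from camera to tool coordinates, whose origin is the TCP and whose axes are the flange's). Camera axes: x right, y up, looking along -z (the intrinsics and any distortion apply to the point x, -y, -z); pixel columns grow to the right and rows downward; lengths in mm; the calibration is good to about 2 mm. A picture is of the moment at which its call begins: read the wrist's pose just before it. There is no depth.
- job.finish_job(): hands the job in; it is judged then, once.
The state is a dict: "time_s": time; "joints": joint angles; "joint_velocities": joint speeds; "tau": joint torques, N m; "eef_pos": TCP position; "orientation": TCP orientation; "ft_force": force on the tool from outside, world axes, zero at the start; "torque": the same for the moment, N m; "finger_gap": opening from 0.0 (shut) to 1.0 (fully open); "grasp_force": force on a finger pad.
Only numpy, scipy, OpenCV 4.12 (cv2) and the standard library are available. Lean on these libraries where they do the work, as an engineer would, in place of code of your own. Each camera call takes 0.05 s, during which the arm holds its last target. There are 200 camera calls.

### The job

Pull the instrument's loading drawer all the way out to its stop by its bar handle, then take the red tab of the spring clamp inside the drawer and pull it towards the drawer's front until the red pointer stands over the green band. Keep it there: finish while the gripper is still holding the tab, with the drawer still fully out, so that a colleague can lift the cassette. Leave the cassette sitting in its nest and do not disturb the bottle, tip box and tube rack standing beside the drawer.

Things in the scene. Friction and masses are not known exactly. Their poses are not given: they have to be found in the camera images.
- instrument: Fixed bench-top extractor (lengths in mm, heights above the bench): white and blue housing 340 deep (x) x 400 wide (y), flat top at 125; on it a clear dome starting 67 behind the front face (top at 194), then a grey column (top at 230). Origin on the bench under the middle of the front face; its -x points out of that face, the way the drawer opens; z up
- drawer (a joint): Opening of the loading drawer in m: 0 shut (as at the start), 0.158 fully out at its stop. Runs level along the instrument's -x with about 3 N of friction and stays where it is left. Front panel 214 wide, 12 thick, from 22 to 94 above the bench; side walls up to 60
- drawer_handle (a point): Middle of the drawer's steel bar handle: a horizontal round bar 12 thick and 110 long along the drawer's y, its centre line 42 in front of the panel's face and 88 above the bench, on a post at each end. Moves with the drawer; axes as the instrument's
- clamp: Clamp sliding in the drawer along x: red upright grip tab 14 (x) x 24 (y), from 69 up to 105 above the bench free of all else, on a dark steel jaw pressing the cassette. Origin: middle of the tab, at height 90; axes as the instrument's. Hidden in the housing until the drawer is out; at rest 78 behind the drawer panel's outer face, 120 behind the handle bar
- clamp_pointer (a point): Middle of the clamp pointer's free part: red bar 4 wide (x), 64 to 69 above the bench, 83 to the +y side of the tab, over a white scale strip. Moves with the clamp, which pulls out towards the drawer's front (instrument -x) by up to 45 against a spring of 150 N/m: 4.5 N at rest, 11 N at most; let go, it snaps back. Axes as the instrument's
- band_mark (a point): Middle of the top of the green band on the scale strip at the drawer's +y side: 10 wide (x), 26 long (y), 64 above the bench, right below the pointer's track. Set to another place every time, 16 to 32 from the resting pointer towards the drawer's front. Moves with the drawer only; axes as the instrument's
- cassette: White reagent cassette 38 (x) x 110 (y) x 26 high with eight coloured wells, loose in the nest at the drawer's inner end, held by the clamp. Origin: centre of its underside, 32 above the bench
- nest (a point): Point of the drawer floor where the underside centre of the seated cassette belongs; moves with the drawer
- reagent_bottle: Bystander: amber bottle with blue cap, 60 across, 140 high; origin at the centre of its underside
- tip_box: Bystander: blue tip box with a clear lid, 80 x 80 x 65 high; origin at the centre of its underside
- tube_rack: Bystander: orange rack 60 x 85 x 36 high with tube caps up to 54; origin at the centre of its underside

How it is judged (in metres and radians):
On the way:
1. the drawer is fully out (within 10 mm of its stop) with the clamp still at rest (value of joint drawer above 0.148 m and distance between clamp and nest below 0.083 m), for 0.2 s.
At the end, for the whole second after the job is handed in: The drawer is out to within 12 mm of its stop, the middle of the pointer stands over the green band (within 5 mm of its middle line) and is still, the fingers hold the clamp (over 3 N) and nothing else props it, and the cassette sits upright within 10 mm of its place in the nest (value of joint drawer above 0.146 m and x of clamp_pointer in the frame of band_mark between -0.005 and 0.005 m and linear speed of clamp below 0.01 m/s and contact force between the fingers and clamp above 3 N and contact force between clamp and reagent_bottle below 0.5 N and contact force between clamp and tip_box below 0.5 N and contact force between clamp and tube_rack below 0.5 N and distance between cassette and nest below 0.01 m and angle between cassette's own z axis and vertical below 0.15 rad); the arm keeps its last pose, push and grip.
It fails at once if the cassette is knocked out of its nest or tipped (distance between cassette and nest above 0.02 m or angle between cassette's own z axis and vertical above 0.3 rad).
It fails at once if a bystander is pushed more than 20 mm or tipped (distance of any of reagent_bottle, tip_box, tube_rack from where it was at the start of the episode above 0.02 m or angle between any of reagent_bottle, tip_box, tube_rack's own z axis and vertical above 0.3 rad).
It also fails if it takes over 54 s, if anything falls off the work surface, if the arm or the gripper's body presses on something with over 40 N, if the wrist force passes 120 N, or if a joint passes its speed limit or range.

## Working session

There is one attempt and no reset: what is moved stays moved. The work goes in short steps, Python scripts to look and compute and a tool call to move; the robot and the scene stay as the last step left them, time stands still between calls to the robot, and variables do not carry over. Pictures are saved under pics/ and viewed, at most 10 in all, crops included, and the job is handed in when it is done.

Besides the shell and the picture viewer there is one more tool, called after "Request:" by a JSON object that holds its "name" and its "arguments". arm_command: Moves the arm, as the interface text tells. Its arguments: {"type":"object","properties":{"motion":{"type":"array"},"grip":{"type":"number"},"force":{"type":"number"}},"required":["motion"]}

```bash
mkdir -p pics; cat > h.py <<'E'
import numpy as np, cv2
from rig import readout, grab_frame, job
from scipy.spatial.transform import Rotation as R
def shot(name, fn=None):
    s=readout.observe(); f=grab_frame(name)
    if name=="wrist":
        T=np.eye(4);T[:3,:3]=R.from_quat(s["orientation"]).as_matrix();T[:3,3]=s["eef_pos"];f["T"]=T@np.array(f["hand_eye"])
    f["T"]=np.array(f["T"])
    if fn: cv2.imwrite("pics/"+fn,f["pixels"][:,:,::-1])
    return f
def foc(f): return f["pixels"].shape[0]/2/np.tan(np.radians(f["vfov"])/2)
def on_z(f,u,v,z):
    d=np.array([(u-f["cx"])/foc(f),-(v-f["cy"])/foc(f),-1]);d=f["T"][:3,:3]@d;o=f["T"][:3,3]
    return o+d*(z-o[2])/d[2]
def proj(f,p):
    q=np.linalg.inv(f["T"])@np.append(p,1);return f["cx"]+foc(f)*q[0]/-q[2], f["cy"]-foc(f)*q[1]/-q[2]
E
python3 - <<'E'
from h import *
for n in("top","side"):
    f=shot(n,n+"0.png");print({k:v for k,v in f.items() if k!="pixels"})
E
```

```text
{'vfov': 42.674036063428225, 'cx': 249.45079588651893, 'cy': 197.58585649752695, 'T': array([[-2.20337824e-02,  9.86143443e-01, -1.64425128e-01,
         3.77887460e+02],
       [-9.99750184e-01, -2.23509357e-02, -7.87630826e-05,
         3.65354594e+01],
       [-3.75272715e-03,  1.64382316e-01,  9.86389564e-01,
         1.44577151e+03],
       [ 0.00000000e+00,  0.00000000e+00,  0.00000000e+00,
         1.00000000e+00]])}
{'vfov': 56.25569342197856, 'cx': 254.23441151684673, 'cy': 191.15687627029806, 'T': array([[-9.82670709e-01,  1.46393708e-01, -1.13697666e-01,
         5.11146874e+02],
       [-1.84667304e-01, -8.26169177e-01,  5.32299237e-01,
         4.36963286e+02],
       [-1.60082478e-02,  5.44071110e-01,  8.38886383e-01,
         7.49277293e+02],
       [ 0.00000000e+00,  0.00000000e+00,  0.00000000e+00,
         1.00000000e+00]])}
```

View pics/top0.png

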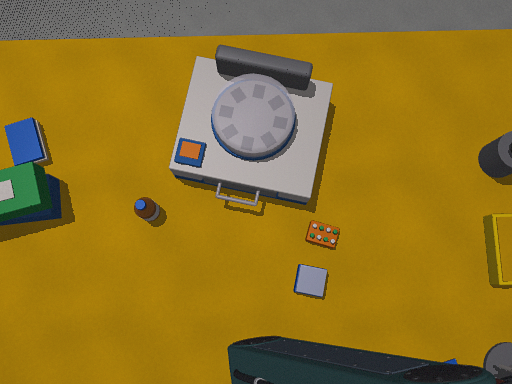

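View pics/side0.png

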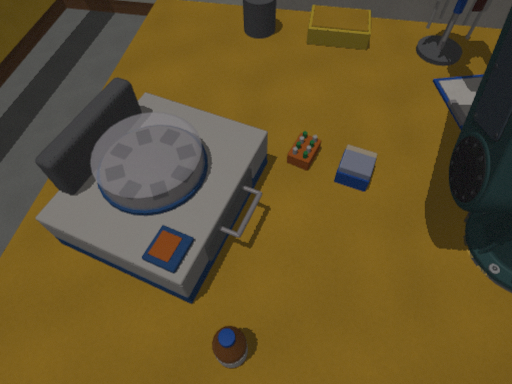

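The top view shows the handle bar from about (217,198) to (259,205). The housing's top corners are near (172,171), (307,201), (332,83) and (197,58). The bottle is at (147,208), the rack at (322,234) and the tip box at (311,281).

```bash
python3 - <<'E'
from h import *
f=shot("top"); s=shot("side")
P=lambda u,v,z,f=f:on_z(f,u,v,z)[:2].round(1)
c=[P(*p,125) for p in[(172,171),(307,201),(332,83),(197,58)]];print(c)
for a,b in((0,1),(1,2),(2,3),(3,0)):
    d=c[b]-c[a];print(np.linalg.norm(d),np.degrees(np.arctan2(d[1],d[0])))
print("bar",P(217,198,88),P(259,205,88)," side:",P(260,196,88,s),P(233,235,88,s))
print("bottle",P(140,204,140),"rack",P(322,234,45),"tip",P(311,280,65))
# crop for handle
im=f["pixels"][150:250,130:340];cv2.imwrite("pics/c.png",cv2.resize(im,None,fx=3.8,fy=3.8,interpolation=cv2.INTER_CUBIC)[:,:,::-1])
print(readout.observe())
E
```

```text
[array([677., 248.]), array([ 585.1, -119.6]), array([ 921.7, -204.4]), array([1006.2,  177.7])]
378.91340699426297 -104.03624346792648
347.11755933689096 -14.140330152426408
391.3319051649124 77.52995065717789
336.6225334109409 167.9456615419953
bar [605.1 127.5] [582.6  10.4]  side: [586.1  27.5] [623.7 129.5]
bottle [584.7 331.3] rack [ 501.4 -167.9] tip [ 372.9 -128.7]
{'time_s': 0.2, 'joints': array([-1.45607137e+00,  3.59260680e-01,  1.51100283e+00, -3.88253406e-05,
        1.27251668e+00, -1.15091681e-01]), 'joint_velocities': array([ 6.64726332e-04, -2.61569894e-03, -1.55928549e-03,  1.16943122e-03,
       -1.49195291e-03,  9.79894607e-05]), 'tau': array([ 1.38575168e-03, -5.15299094e+01, -2.70746630e+01,  6.75491220e-02,
        3.22346867e-02, -1.11481706e-04]), 'eef_pos': array([ 136.61107111, -583.78342022,  208.01858974]), 'orientation': array([ 9.93404469e-01,  1.14661271e-01, -1.84432085e-05, -5.93773448e-04]), 'ft_force': array([ 0.68486461,  0.18525894, -0.81275825]), 'torque': array([ 0.04006962, -0.00393662, -0.00793125]), 'grasp_force': 0.0, 'finger_gap': 0.9950731453383541}
```

View pics/c.png

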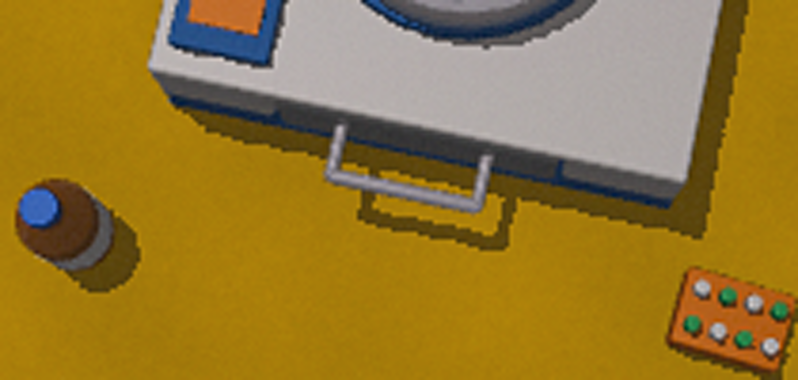

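The crop shows the bar's ends at about (217.6,196.6) and (255,204.2) in full-image pixels. The housing's front top corners are at (169.5,168) and (310.3,198).

```bash
cat > fit.py <<'E'
from h import *
from scipy.optimize import least_squares
f=shot("top")
obs=[((0,200,125),(169.5,167.9)),((0,-200,125),(310.3,197.9)),((340,-200,125),(332,83)),((340,200,125),(197,58))]
bar=[((0,52,88),(217.6,196.6)),((0,-52,88),(255,204.2))]
def w(p,q,off=0):
    c,s=np.cos(p[2]),np.sin(p[2]);x=q[0]+off
    return np.array([p[0]*1000+c*x-s*q[1],p[1]*1000+s*x+c*q[1],q[2]])
def res(p):
    r=[np.subtract(proj(f,w(p,q)),o) for q,o in obs]+[np.subtract(proj(f,w(p,q,p[3]*1000)),o) for q,o in bar]
    return np.concatenate(r)
s=least_squares(res,[.63,.06,-.22,-.045],loss="soft_l1");p=s.x
print(p,np.degrees(p[2]),s.fun.round(1))
print("handle",w(p,(0,0,88),p[3]*1000))
E
python3 fit.py
```

```text
[ 0.63790752  0.0639438  -0.23297835 -0.04196771] -13.348676198340401 [-1.3  0.7  0.6  0.6  1.7 -0.3 -0.8 -2.8  0.6 -0.  -0.5  0. ]
handle [597.07365309  73.63315322  88.        ]
```

Request:
{"name": "arm_command", "arguments": {"motion": [{"dx": 0.66,"dy": 0.94,"twist": 0.45},{"dx": 0.66,"dy": 0.94,"twist": 0.45},{"dx": 0.66,"dy": 0.94,"twist": 0.45},{"dx": 0.66,"dy": 0.94,"twist": 0.45},{"dx": 0.66,"dy": 0.94,"twist": 0.45}], "grip": 0.2}}

```text
invalid input at $.motion[0]: expected keys dx, dy, dz, twist
```

Request:
{"name": "arm_command", "arguments": {"motion": [{"dx": 0.66,"dy": 0.94,"dz": 0,"twist": 0.45},{"dx": 0.66,"dy": 0.94,"dz": 0,"twist": 0.45},{"dx": 0.66,"dy": 0.94,"dz": 0,"twist": 0.45},{"dx": 0.66,"dy": 0.94,"dz": 0,"twist": 0.45},{"dx": 0.66,"dy": 0.94,"dz": 0,"twist": 0.45}], "grip": 0.2}}

```text
time_s: 0.88
eef_pos: [203.7, -488.6, 208.7]
orientation: [0.981, 0.194, 0.0, 0.0]
ft_force: [-0.1, 0.8, -0.1]
finger_gap: 0.47
grasp_force: 0.0
```

Request:
{"name": "arm_command", "arguments": {"motion": [{"dx": 0.66,"dy": 0.94,"dz": 0,"twist": 0.45},{"dx": 0.66,"dy": 0.94,"dz": 0,"twist": 0.45},{"dx": 0.66,"dy": 0.94,"dz": 0,"twist": 0.45},{"dx": 0.66,"dy": 0.94,"dz": 0,"twist": 0.45},{"dx": 0.66,"dy": 0.94,"dz": 0,"twist": 0.45}]}}

```text
time_s: 1.5
eef_pos: [269.4, -394.9, 208.5]
orientation: [0.963, 0.27, 0.0, -0.0]
ft_force: [0.7, 0.3, -0.6]
finger_gap: 0.395
grasp_force: 0.0
```

Request:
{"name": "arm_command", "arguments": {"motion": [{"dx": 0.66,"dy": 0.94,"dz": 0,"twist": 0.45},{"dx": 0.66,"dy": 0.94,"dz": 0,"twist": 0.45},{"dx": 0.66,"dy": 0.94,"dz": 0,"twist": 0.45},{"dx": 0.66,"dy": 0.94,"dz": 0,"twist": 0.45},{"dx": 0.66,"dy": 0.94,"dz": 0,"twist": 0.45}]}}

```text
time_s: 2.12
eef_pos: [335.3, -300.9, 208.6]
orientation: [0.939, 0.344, 0.0, 0.0]
ft_force: [0.8, -0.4, -0.4]
finger_gap: 0.397
grasp_force: 0.0
```

Request:
{"name": "arm_command", "arguments": {"motion": [{"dx": 0.66,"dy": 0.94,"dz": 0,"twist": 0.45},{"dx": 0.66,"dy": 0.94,"dz": 0,"twist": 0.45},{"dx": 0.66,"dy": 0.94,"dz": 0,"twist": 0.45},{"dx": 0.66,"dy": 0.94,"dz": 0,"twist": 0.45},{"dx": 0.66,"dy": 0.94,"dz": 0,"twist": 0.45}]}}

```text
time_s: 2.75
eef_pos: [401.1, -206.9, 208.6]
orientation: [0.909, 0.417, 0.0, 0.0]
ft_force: [0.3, -0.8, -0.0]
finger_gap: 0.399
grasp_force: 0.0
```

Request:
{"name": "arm_command", "arguments": {"motion": [{"dx": 0.66,"dy": 0.94,"dz": 0,"twist": 0.45},{"dx": 0.66,"dy": 0.94,"dz": 0,"twist": 0.45},{"dx": 0.66,"dy": 0.94,"dz": 0,"twist": 0.45},{"dx": 0.66,"dy": 0.94,"dz": 0,"twist": 0.45},{"dx": 0.66,"dy": 0.94,"dz": 0,"twist": 0.45}]}}

```text
time_s: 3.38
eef_pos: [467.0, -112.8, 208.5]
orientation: [0.873, 0.487, 0.0, 0.0]
ft_force: [0.2, 0.6, -1.2]
finger_gap: 0.4
grasp_force: 0.0
```

Request:
{"name": "arm_command", "arguments": {"motion": [{"dx": 0.66,"dy": 0.94,"dz": 0,"twist": 0.45},{"dx": 0.66,"dy": 0.94,"dz": 0,"twist": 0.45},{"dx": 0.66,"dy": 0.94,"dz": 0,"twist": 0.45},{"dx": 0.66,"dy": 0.94,"dz": 0,"twist": 0.45},{"dx": 0.66,"dy": 0.94,"dz": 0,"twist": 0.45}]}}

```text
time_s: 4.0
eef_pos: [532.8, -18.8, 208.5]
orientation: [0.832, 0.554, -0.0, -0.0]
ft_force: [0.0, 1.1, -0.5]
finger_gap: 0.401
grasp_force: 0.0
```

Request:
{"name": "arm_command", "arguments": {"motion": [{"dx": 0.64,"dy": 0.92,"dz": 0,"twist": 0.47},{"dx": 0.64,"dy": 0.92,"dz": 0,"twist": 0.47},{"dx": 0.64,"dy": 0.92,"dz": 0,"twist": 0.47},{"dx": 0.64,"dy": 0.92,"dz": 0,"twist": 0.47},{"dx": 0.64,"dy": 0.92,"dz": 0,"twist": 0.47}]}}

```text
time_s: 4.62
eef_pos: [597.5, 73.1, 208.5]
orientation: [0.784, 0.62, -0.0, -0.0]
ft_force: [-1.1, -0.4, -0.5]
finger_gap: 0.401
grasp_force: 0.0
```

```bash
python3 - <<'E'
from h import *
f=shot("wrist","w1.png"); s=readout.observe(); print(s["eef_pos"],s["orientation"],f["vfov"],f["cx"],f["cy"])
print(f["T"].round(2))
print("expect bar ends",[proj(f,(597-a*.231*1,74+a*-.973*-1,88)) for a in(-52,52)], proj(f,(597,74,88)))
E
```

```text
[599.21341892  75.08593833 208.56864248] [ 7.83721569e-01  6.21111040e-01  1.25185291e-03 -1.04657172e-04] 66.20750275418152 252.7250076677928 192.61862065386194
[[ 9.7000e-01  2.2000e-01  6.0000e-02  6.1373e+02]
 [-2.3000e-01  9.4000e-01  2.5000e-01  1.4063e+02]
 [-0.0000e+00 -2.5000e-01  9.7000e-01  3.8448e+02]
 [ 0.0000e+00  0.0000e+00  0.0000e+00  1.0000e+00]]
expect bar ends [(np.float64(273.73277770921794), np.float64(226.29758982816355)), (np.float64(228.38140027986552), np.float64(138.49306874751468))] (np.float64(251.93554299561447), np.float64(184.09609864100224))
```

View pics/w1.png

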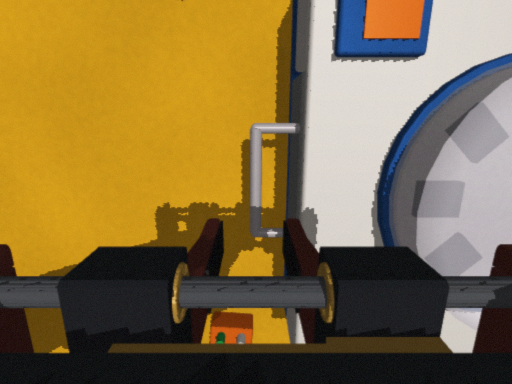

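The wrist view shows the bar upright at u≈257, v 128–233, centre (257,181). That is about 3 mm towards the instrument from the TCP and parallel to the jaws' faces. I descend now.

Request:
{"name": "arm_command", "arguments": {"motion": [{"dx": 0.12,"dy": 0,"dz": -0.9,"twist": 0},{"dx": 0,"dy": 0,"dz": -0.9,"twist": 0},{"dx": 0,"dy": 0,"dz": -0.9,"twist": 0},{"dx": 0,"dy": 0,"dz": -0.9,"twist": 0},{"dx": 0,"dy": 0,"dz": -0.6,"twist": 0}]}}

```text
time_s: 5.3
eef_pos: [597.6, 71.0, 122.5]
orientation: [0.785, 0.619, -0.001, -0.001]
ft_force: [-0.2, -0.1, -0.9]
finger_gap: 0.401
grasp_force: 0.0
```

Request:
{"name": "arm_command", "arguments": {"motion": [{"dx": 0,"dy": 0,"dz": -0.6,"twist": 0},{"dx": 0,"dy": 0,"dz": -0.6,"twist": 0},{"dx": 0,"dy": 0,"dz": -0.6,"twist": 0},{"dx": 0,"dy": 0,"dz": -0.28,"twist": 0},{"dx": 0,"dy": 0,"dz": 0,"twist": 0}]}}

```text
time_s: 5.92
eef_pos: [598.8, 71.8, 82.5]
orientation: [0.785, 0.62, -0.0, -0.0]
ft_force: [0.3, -0.6, -0.5]
finger_gap: 0.397
grasp_force: 0.0
```

Request:
{"name": "arm_command", "arguments": {"motion": [{"dx": 0,"dy": 0,"dz": 0,"twist": 0},{"dx": 0,"dy": 0,"dz": 0,"twist": 0},{"dx": 0,"dy": 0,"dz": 0,"twist": 0},{"dx": 0,"dy": 0,"dz": 0,"twist": 0}], "grip": 1, "force": 25}}

```text
time_s: 6.42
eef_pos: [599.2, 71.8, 83.1]
orientation: [0.785, 0.62, 0.0, 0.0]
ft_force: [-0.2, -1.1, 0.1]
finger_gap: 0.012
grasp_force: 0.0
```

The jaws closed on nothing, so I look again.

```bash
python3 - <<'E'
from h import *
f=shot("wrist","w2.png"); g=shot("side")
a=f["pixels"][60:330,130:400]; b=g["pixels"][130:280,180:330]
cv2.imwrite("pics/m2.png",np.hstack([cv2.resize(a,(400,400)),cv2.resize(b,(400,400))])[:,:,::-1])
E
```

```text
(no output)
```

View pics/m2.png

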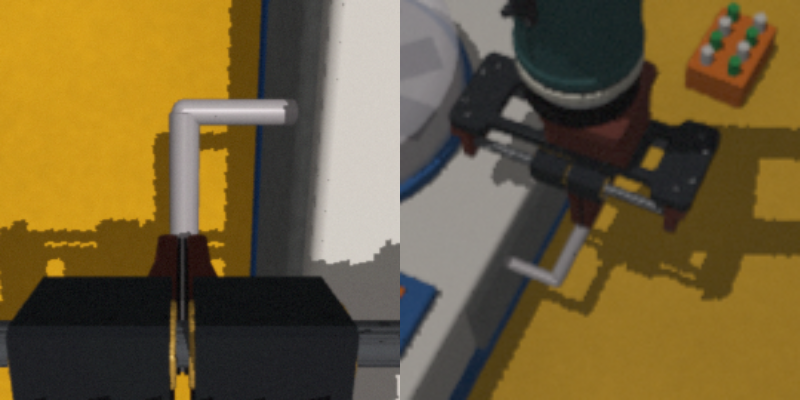

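The wrist crop shows shut fingers lying over the bar line, with the bar vanishing at the fingertips (full image v≈219). The right half is the side view. I check the heights numerically.

```bash
python3 - <<'E'
from h import *
s=readout.observe();f=shot("wrist"); e=s["eef_pos"];print(e,s["finger_gap"],s["ft_force"],s["grasp_force"])
uy=np.array([.231,.973,0]);Rm=f["T"]
for z in(69,83,94,110): print(z,np.round(proj(f,np.append((e+10*uy)[:2],z)),1))
b=f["pixels"]
for v in(150,180,205,215,220,225): print(v,b[v,235:275,0].tolist())
# bar corner pixel triangulation w/ w1 + now
print(np.array(f["hand_eye"]).round(3).tolist())
E
```

```text
[599.08901798  71.79815248  83.02491284] 0.004453080370787235 [0.02205697 0.36584904 0.89853283] 0.0
69 [252.4 206.4]
83 [252.4 213. ]
94 [252.4 219. ]
110 [252.3 229.1]
150 [160, 131, 135, 133, 127, 114, 107, 101, 105, 88, 99, 110, 125, 136, 145, 153, 157, 166, 170, 171, 171, 168, 166, 163, 165, 159, 154, 148, 137, 113, 123, 129, 132, 128, 110, 106, 102, 102, 104, 123]
180 [138, 107, 104, 103, 104, 104, 103, 100, 102, 88, 96, 105, 100, 130, 145, 151, 158, 165, 172, 175, 169, 168, 166, 166, 161, 155, 148, 142, 131, 146, 196, 209, 210, 210, 207, 207, 205, 207, 209, 204]
205 [107, 103, 105, 104, 104, 105, 105, 106, 101, 94, 97, 111, 122, 136, 145, 153, 159, 163, 169, 171, 171, 167, 168, 164, 160, 154, 149, 138, 122, 166, 201, 211, 211, 210, 211, 207, 207, 207, 208, 209]
215 [110, 104, 106, 103, 106, 107, 108, 105, 104, 92, 95, 111, 123, 136, 142, 151, 158, 165, 170, 174, 171, 165, 159, 161, 159, 153, 146, 136, 119, 133, 145, 192, 203, 207, 206, 197, 158, 133, 138, 137]
220 [107, 97, 65, 45, 41, 36, 41, 41, 47, 48, 41, 43, 39, 40, 40, 50, 50, 60, 66, 57, 58, 47, 39, 35, 37, 41, 40, 40, 37, 39, 39, 41, 39, 53, 94, 106, 104, 104, 104, 104]
225 [103, 69, 42, 41, 41, 39, 42, 40, 39, 42, 37, 38, 39, 39, 35, 27, 12, 39, 42, 27, 23, 34, 40, 39, 38, 37, 37, 38, 37, 37, 43, 35, 38, 45, 96, 184, 205, 201, 162, 152]
[[-0.0, 0.967, 0.254, 69.484], [1.0, 0.0, 0.0, 0.248], [0.0, 0.254, -0.967, -176.018], [0.0, 0.0, 0.0, 1.0]]
```

```bash
python3 - <<'E'
from h import *
g=shot("side");e=readout.observe()["eef_pos"]
for z in(69,83,94,105,120): print(z,np.round(proj(g,[e[0],e[1],z]),1))
b=g["pixels"][180:250,215:285];cv2.imwrite("pics/s3.png",cv2.resize(b,(600,600),interpolation=cv2.INTER_CUBIC)[:,:,::-1])
E
```

```text
69 [250.5 216.9]
83 [250.3 213.7]
94 [250.2 211.2]
105 [250.1 208.5]
120 [249.9 204.8]
```

View pics/s3.png

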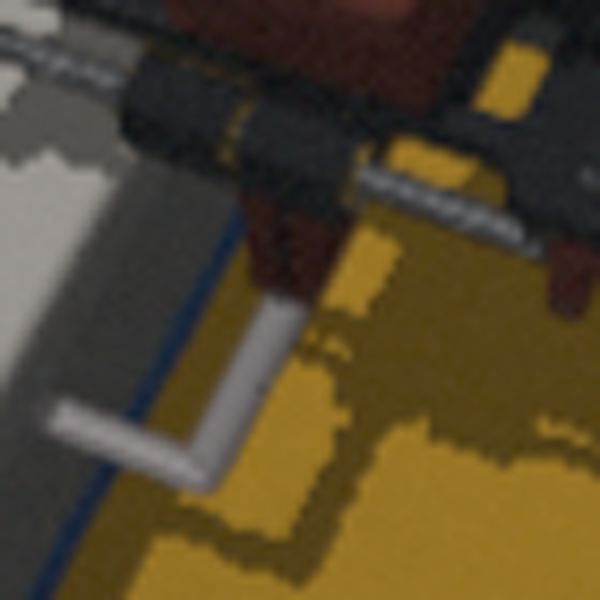

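The fingertips really appear at about z≈94, level with the bar's top, in both views. They sit about 25 mm higher than the readout implies. I'll open, go down about 18 mm and close again.

Request:
{"name": "arm_command", "arguments": {"motion": [{"dx": 0,"dy": 0,"dz": 0.2,"twist": 0},{"dx": 0.1,"dy": 0,"dz": 0,"twist": 0},{"dx": 0,"dy": 0,"dz": 0,"twist": 0},{"dx": 0,"dy": 0,"dz": 0,"twist": 0}], "grip": 0.2}}

```text
time_s: 7.12
eef_pos: [601.0, 71.8, 86.9]
orientation: [0.785, 0.62, -0.0, -0.0]
ft_force: [-0.6, -0.9, -0.1]
finger_gap: 0.39
grasp_force: 0.0
```

Request:
{"name": "arm_command", "arguments": {"motion": [{"dx": 0,"dy": 0,"dz": -0.3,"twist": 0},{"dx": 0,"dy": 0,"dz": -0.3,"twist": 0},{"dx": 0,"dy": 0,"dz": -0.3,"twist": 0},{"dx": 0,"dy": 0,"dz": -0.25,"twist": 0},{"dx": 0,"dy": 0,"dz": 0,"twist": 0}]}}

```text
time_s: 7.75
eef_pos: [600.6, 71.8, 63.3]
orientation: [0.785, 0.62, -0.0, -0.0]
ft_force: [-0.6, 0.8, 0.4]
finger_gap: 0.4
grasp_force: 0.0
```

Request:
{"name": "arm_command", "arguments": {"motion": [{"dx": 0,"dy": 0,"dz": 0,"twist": 0},{"dx": 0,"dy": 0,"dz": 0,"twist": 0},{"dx": 0,"dy": 0,"dz": 0,"twist": 0},{"dx": 0,"dy": 0,"dz": 0,"twist": 0}], "grip": 1, "force": 25}}

```text
time_s: 8.25
eef_pos: [600.0, 72.1, 64.0]
orientation: [0.785, 0.62, -0.001, -0.001]
ft_force: [-3.4, 0.6, 3.5]
finger_gap: 0.129
grasp_force: 25.0
```

Grasped: opening 11.4 mm and 25 N. I pull now along (-0.973, 0.23).

Request:
{"name": "arm_command", "arguments": {"motion": [{"dx": -0.39,"dy": 0.092,"dz": 0,"twist": 0},{"dx": -0.78,"dy": 0.184,"dz": 0,"twist": 0},{"dx": -0.78,"dy": 0.184,"dz": 0,"twist": 0},{"dx": -0.78,"dy": 0.184,"dz": 0,"twist": 0},{"dx": -0.78,"dy": 0.184,"dz": 0,"twist": 0}]}}

```text
time_s: 8.88
eef_pos: [530.3, 88.7, 64.1]
orientation: [0.785, 0.62, 0.0, 0.0]
ft_force: [4.7, 0.7, -3.2]
finger_gap: 0.13
grasp_force: 25.0
```

Request:
{"name": "arm_command", "arguments": {"motion": [{"dx": -0.78,"dy": 0.184,"dz": 0,"twist": 0},{"dx": -0.78,"dy": 0.184,"dz": 0,"twist": 0},{"dx": -0.78,"dy": 0.184,"dz": 0,"twist": 0},{"dx": -0.78,"dy": 0.184,"dz": 0,"twist": 0},{"dx": -0.39,"dy": 0.092,"dz": 0,"twist": 0}]}}

```text
time_s: 9.5
eef_pos: [459.3, 105.6, 64.0]
orientation: [0.785, 0.62, 0.0, -0.0]
ft_force: [3.7, 3.4, -3.8]
finger_gap: 0.124
grasp_force: 25.0
```

Request:
{"name": "arm_command", "arguments": {"motion": [{"dx": -0.2,"dy": 0.046,"dz": 0,"twist": 0},{"dx": -0.2,"dy": 0.046,"dz": 0,"twist": 0},{"dx": -0.1,"dy": 0.023,"dz": 0,"twist": 0},{"dx": 0,"dy": 0,"dz": 0,"twist": 0}]}}

```text
time_s: 10.0
eef_pos: [450.3, 107.7, 64.0]
orientation: [0.785, 0.619, 0.0, -0.0]
ft_force: [2.8, 4.2, -0.7]
finger_gap: 0.123
grasp_force: 25.0
```

Request:
{"name": "arm_command", "arguments": {"motion": [{"dx": -0.15,"dy": 0.035,"dz": 0,"twist": 0},{"dx": -0.1,"dy": 0.023,"dz": 0,"twist": 0},{"dx": 0,"dy": 0,"dz": 0,"twist": 0}]}}

```text
time_s: 10.38
eef_pos: [446.3, 108.7, 64.0]
orientation: [0.785, 0.619, 0.001, 0.0]
ft_force: [5.6, 2.5, -3.8]
finger_gap: 0.127
grasp_force: 25.0
```

Request:
{"name": "arm_command", "arguments": {"motion": [{"dx": -0.1,"dy": 0.023,"dz": 0,"twist": 0},{"dx": -0.05,"dy": 0.01,"dz": 0,"twist": 0},{"dx": 0,"dy": 0,"dz": 0,"twist": 0}]}}

```text
time_s: 10.75
eef_pos: [446.4, 108.7, 64.1]
orientation: [0.785, 0.62, 0.002, 0.002]
ft_force: [11.1, -1.3, -13.0]
finger_gap: 0.131
grasp_force: 25.0
```

The force rises to 11 N with no further motion, so the drawer is at its stop. Release and rise.

Request:
{"name": "arm_command", "arguments": {"motion": [{"dx": 0.1,"dy": -0.02,"dz": 0,"twist": 0},{"dx": 0,"dy": 0,"dz": 0,"twist": 0},{"dx": 0,"dy": 0,"dz": 0,"twist": 0},{"dx": 0,"dy": 0,"dz": 0,"twist": 0}], "grip": 0.2}}

```text
time_s: 11.25
eef_pos: [443.9, 108.6, 63.9]
orientation: [0.785, 0.62, -0.0, -0.0]
ft_force: [0.7, 1.1, -0.3]
finger_gap: 0.396
grasp_force: 0.0
```

Request:
{"name": "arm_command", "arguments": {"motion": [{"dx": 0,"dy": 0,"dz": 0.6,"twist": 0},{"dx": 0,"dy": 0,"dz": 0.9,"twist": 0},{"dx": 0,"dy": 0,"dz": 0.9,"twist": 0},{"dx": 0,"dy": 0,"dz": 0.9,"twist": 0},{"dx": 0,"dy": 0,"dz": 0.9,"twist": 0}]}}

```text
time_s: 11.88
eef_pos: [444.6, 108.7, 149.4]
orientation: [0.785, 0.62, 0.0, 0.0]
ft_force: [-0.2, 0.0, 0.4]
finger_gap: 0.399
grasp_force: 0.0
```

Request:
{"name": "arm_command", "arguments": {"motion": [{"dx": 0.8,"dy": -0.19,"dz": 0.5,"twist": 0},{"dx": 0.8,"dy": -0.19,"dz": 0,"twist": 0},{"dx": 0.8,"dy": -0.19,"dz": 0,"twist": 0},{"dx": 0.8,"dy": -0.19,"dz": 0,"twist": 0},{"dx": 0,"dy": 0,"dz": 0,"twist": 0}], "grip": 0}}

```text
time_s: 12.5
eef_pos: [509.9, 93.1, 157.4]
orientation: [0.785, 0.619, -0.0, -0.0]
ft_force: [-0.6, 1.0, -0.1]
finger_gap: 0.502
grasp_force: 0.0
```

```bash
python3 - <<'E'
from h import *
f=shot("wrist","w4.png"); s=readout.observe();print(s["eef_pos"])
c=f["pixels"][0:300,100:500];cv2.imwrite("pics/w4c.png",cv2.resize(c,(800,600),interpolation=cv2.INTER_CUBIC)[:,:,::-1])
E
```

```text
[508.74263015  93.25089076 157.31971564]
```

View pics/w4c.png

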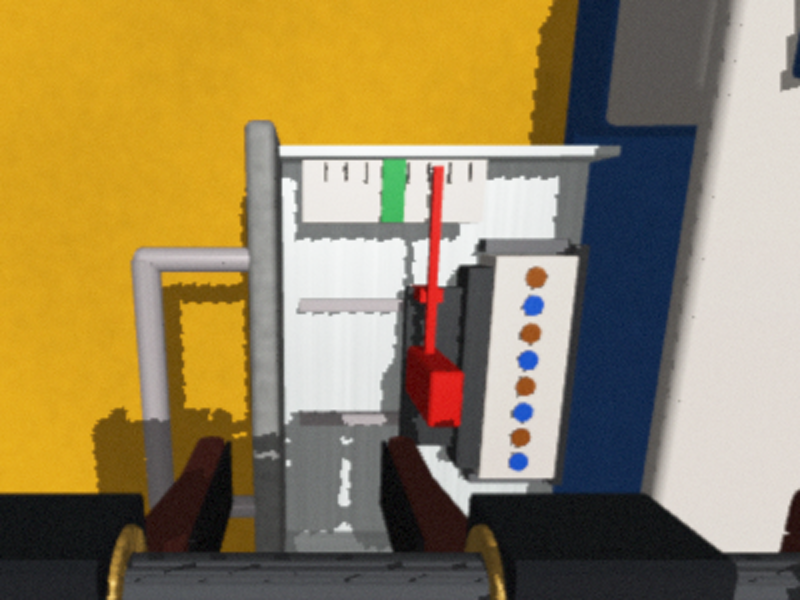

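The crop (2×, offset 100,0) shows the tab's top face at crop (432–462, 370–425). The pointer is at crop u≈437 near v 190, and the green band spans crop u 383–405. The drawer is out and the cassette is seated.

```bash
cat > band.py <<'E'
from h import *
ex=np.array([.973,-.230]);ey=np.array([.230,.973])
def meas(f,v0=80,v1=108):
    h=cv2.cvtColor(f["pixels"],cv2.COLOR_RGB2HSV).astype(int)
    sat=(h[...,1]>130)&(h[...,2]>90)
    g=sat&(abs(h[...,0]-65)<18); r=sat&((h[...,0]<8)|(h[...,0]>172))
    n,l,st,ce=cv2.connectedComponentsWithStats(g.astype(np.uint8));i=1+st[1:,4].argmax();gc=ce[i];top=st[i,1]
    rows=range(top+3,top+st[i,3]-3);ru=np.mean([np.flatnonzero(r[v])[:].mean() for v in rows if r[v].any()])
    vm=np.mean(list(rows))
    G=on_z(f,gc[0],gc[1],64)[:2];P=on_z(f,ru,vm,69)[:2]
    return gc,(ru,vm),G,P,(P-G)@ex,r
E
python3 - <<'E'
from band import *
f=shot("wrist");m=meas(f);print(m[:5])
e=readout.observe()["eef_pos"]
T=on_z(f,323.5,198.5,105)[:2];print("tab",T,"rel",(T-e[:2])@ex,(T-e[:2])@ey)
P=m[3]; print("tab from ptr in x:",(T-P)@ex,(P-T)@ey, "handle-based", np.array([446.4,108.7])+120*ex)
print(proj(f,np.append(np.array([446.4,108.7])+42*ex-0*ey,94)))
E
```

```text
(array([297.71746032,  94.79047619]), (np.float64(319.68), np.float64(95.0)), array([567.05844308, 168.46889322]), array([584.47262089, 163.78498375]), np.float64(18.02129418483892))
tab [565.37119121  84.47889923] rel 57.803330129337354 4.55275840438401
tab from ptr in x: -0.3452916445499348 81.55814906368079 handle-based [563.16  81.1 ]
(np.float64(226.33069430522357), np.float64(199.5277406697109))
```

Request:
{"name": "arm_command", "arguments": {"motion": [{"dx": 0.71,"dy": -0.12,"dz": 0,"twist": 0},{"dx": 0.71,"dy": -0.12,"dz": 0,"twist": 0},{"dx": 0.71,"dy": -0.12,"dz": 0,"twist": 0},{"dx": 0.71,"dy": -0.12,"dz": 0,"twist": 0},{"dx": 0,"dy": 0,"dz": -0.5,"twist": 0}]}}

```text
time_s: 13.22
eef_pos: [567.7, 83.6, 148.2]
orientation: [0.785, 0.619, 0.001, 0.001]
ft_force: [-0.6, 0.5, 0.2]
finger_gap: 0.498
grasp_force: 0.0
```

Request:
{"name": "arm_command", "arguments": {"motion": [{"dx": 0,"dy": 0,"dz": -0.5,"twist": 0},{"dx": 0,"dy": 0,"dz": -0.5,"twist": 0},{"dx": 0,"dy": 0,"dz": -0.3,"twist": 0},{"dx": 0,"dy": 0,"dz": 0,"twist": 0}]}}

```text
time_s: 13.72
eef_pos: [564.8, 83.9, 121.3]
orientation: [0.785, 0.62, -0.001, -0.0]
ft_force: [-0.0, -0.0, 0.2]
finger_gap: 0.5
grasp_force: 0.0
```

```bash
python3 - <<'E'
from band import *
f=shot("wrist");m=meas(f);print(m[:5],readout.observe()["eef_pos"])
c=f["pixels"][40:340,80:480];cv2.imwrite("pics/w5.png",cv2.resize(c,(800,600),interpolation=cv2.INTER_CUBIC)[:,:,::-1])
E
```

```text
(array([229.84057971,  96.71497585]), (np.float64(254.0), np.float64(97.0)), array([567.40297138, 168.66201311]), array([585.0056995 , 163.94402465]), np.float64(18.212591812026023)) [565.19118257  83.89335342 121.74403267]
```

View pics/w5.png

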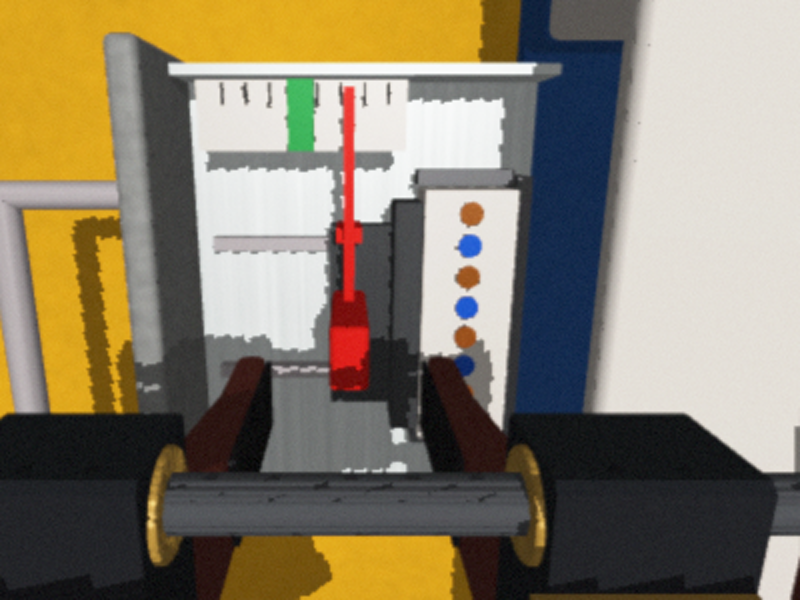

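The tab (crop u≈350) is centred between the fingers (mid ≈348). The pointer needs 18 mm of travel. Descend and grip.

Request:
{"name": "arm_command", "arguments": {"motion": [{"dx": 0,"dy": 0,"dz": -0.7,"twist": 0},{"dx": 0,"dy": 0,"dz": -0.7,"twist": 0},{"dx": 0,"dy": 0,"dz": -0.7,"twist": 0},{"dx": 0,"dy": 0,"dz": -0.4,"twist": 0},{"dx": 0,"dy": 0,"dz": -0.25,"twist": 0}]}}

```text
time_s: 14.4
eef_pos: [565.2, 83.8, 66.1]
orientation: [0.785, 0.62, -0.0, -0.0]
ft_force: [0.9, 0.3, 0.1]
finger_gap: 0.5
grasp_force: 0.0
```

Request:
{"name": "arm_command", "arguments": {"motion": [{"dx": 0,"dy": 0,"dz": 0,"twist": 0},{"dx": 0,"dy": 0,"dz": 0,"twist": 0},{"dx": 0,"dy": 0,"dz": 0,"twist": 0},{"dx": 0,"dy": 0,"dz": 0,"twist": 0},{"dx": 0,"dy": 0,"dz": 0,"twist": 0}], "grip": 1, "force": 25}}

```text
time_s: 15.02
eef_pos: [565.8, 83.8, 67.3]
orientation: [0.785, 0.62, 0.0, 0.0]
ft_force: [-0.2, 0.0, 3.7]
finger_gap: 0.157
grasp_force: 25.0
```

```bash
python3 - <<'E'
from band import *
f=shot("wrist","w6.png");print(meas(f)[:5],readout.observe()["eef_pos"])
E
```

```text
(array([220.99867198,  91.67065073]), (np.float64(252.125), np.float64(91.5)), array([567.45166059, 168.49955884]), array([584.88257047, 164.04044583]), np.float64(17.98587129877657)) [565.82142141  83.8557268   67.3141239 ]
```

Request:
{"name": "arm_command", "arguments": {"motion": [{"dx": -0.22,"dy": 0.052,"dz": 0,"twist": 0},{"dx": -0.22,"dy": 0.052,"dz": 0,"twist": 0},{"dx": -0.22,"dy": 0.052,"dz": 0,"twist": 0},{"dx": -0.22,"dy": 0.052,"dz": 0,"twist": 0},{"dx": 0,"dy": 0,"dz": 0,"twist": 0}]}}

```text
time_s: 15.7
eef_pos: [549.6, 87.8, 67.3]
orientation: [0.785, 0.62, 0.001, 0.001]
ft_force: [7.4, -2.3, -1.5]
finger_gap: 0.157
grasp_force: 25.0
```

```bash
python3 - <<'E'
from band import *
f=shot("wrist","w7.png");print(meas(f)[:5],readout.observe()["eef_pos"])
c=f["pixels"][20:320,50:450];cv2.imwrite("pics/w7c.png",cv2.resize(c,(800,600),interpolation=cv2.INTER_CUBIC)[:,:,::-1])
E
```

```text
(array([245.56902357,  89.76430976]), (np.float64(252.2625), np.float64(92.0)), array([565.21095294, 170.12986119]), array([568.5867942 , 167.68886882]), np.float64(3.8461217981518105)) [549.71960403  87.71459967  67.35219168]
```

View pics/w7c.png

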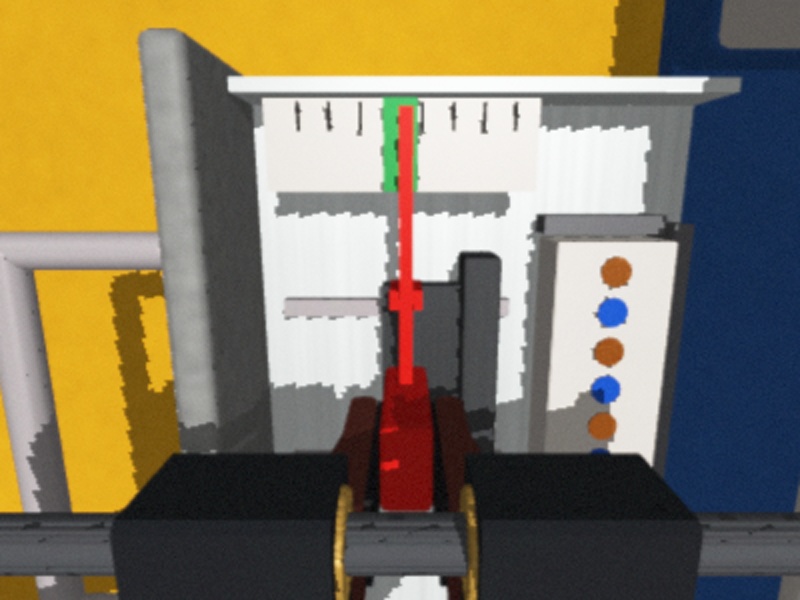

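The band spans crop u 383–418 (centre 400.5) and the pointer is at 406, so about 1.7 mm remain. Nudge it and re-measure using the band's extents.

Request:
{"name": "arm_command", "arguments": {"motion": [{"dx": -0.085,"dy": 0.02,"dz": 0,"twist": 0},{"dx": 0,"dy": 0,"dz": 0,"twist": 0},{"dx": 0,"dy": 0,"dz": 0,"twist": 0},{"dx": 0,"dy": 0,"dz": 0,"twist": 0}]}}

```text
time_s: 16.25
eef_pos: [548.3, 88.1, 67.4]
orientation: [0.785, 0.62, 0.001, 0.001]
ft_force: [7.4, -1.9, -1.9]
finger_gap: 0.162
grasp_force: 25.0
```

```bash
python3 - <<'E'
from band import *
f=shot("wrist");h=cv2.cvtColor(f["pixels"],cv2.COLOR_RGB2HSV).astype(int)
sat=(h[...,1]>130)&(h[...,2]>90)
g=sat&(abs(h[...,0]-65)<18); r=sat&((h[...,0]<8)|(h[...,0]>172))
for v in(78,85,92,100,108):
    a=np.flatnonzero(g[v,200:300])+200;b=np.flatnonzero(r[v,200:300])+200
    if len(a)and len(b):
        A=on_z(f,(a[0]+a[-1])/2,v,64);B=on_z(f,b.mean(),v,67);print(v,a[0],a[-1],b[0],b[-1],((B-A)[:2]@ex).round(2))
s=readout.observe();print(s["eef_pos"],s["ft_force"],s["grasp_force"],s["time_s"])
E
```

```text
78 244 259 250 255 0.56
85 245 260 249 255 -0.29
92 245 259 250 255 0.28
100 245 259 249 255 -0.01
108 245 259 250 255 0.28
[548.32018569  88.05255564  67.35155085] [ 7.51508852 -1.70715078 -1.54333738] 25.008801519870758 16.3
```

Pointer is within about 0.3 mm of the band's middle, held at 25 N, with the drawer at its stop. Handing in.

```bash
python3 -c "
from rig import job
print(job.finish_job())"
```

```text
the job is handed in; nothing more can be done
None
```

I handed the job in at about 16 s with the drawer pulled out to its stop, the red pointer within about 0.3 mm of the green band's middle, the gripper holding the tab at 25 N, and the cassette in its nest; I touched none of the bystanders, and the hand-in returned no verdict.

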